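# Home the number drum of a tag press and strike one tag

## Robot

A 6-joint arm with a two-finger parallel gripper is mounted at the origin on a cart in front of the work surface, level with it; the furniture and walls round the work are solid. World frame = base frame: x ahead of the robot, y to its left, z up, the work surface at z = 0. Lengths are in mm, angles in degrees, forces in N, time in s.
With the tool pointing down it reaches from about 300 to 850 mm from the base axis. Payload 4.2 kg.
Tool frame: the origin (TCP) lies midway between the tips of the shut fingers; the grasp point (between the pads) lies 19 mm behind it; z points along the fingers, y is the line along which they close (so a half turn about z gives the same grasp; the last joint's range is limited). The gripper opens to 91 mm and grips with 3 to 60 N. Pads are 32 mm wide; open, the fingers measure 118 mm over their backs; the gripper's body (76 mm by 178 mm) begins 60 mm behind the grasp point.
Start: joints at [64.171, 18.312, 89.639, -0, 72.044, -1.146], TCP at [240.123, 522.479, 213.976] pointing down, gripper open.
Joint ranges: [-177.97, 177.97], [-48.28, 115.42], [12.27, 149.76], [-77.06, 257.06], [2.81, 150.46], [-146.56, 146.56]. Speed limits (degrees/s): [147.25, 147.25, 180, 180, 180, 180].

## Interface

Orientations are given as [roll, pitch, yaw] about the fixed x, y, z axes, in that order (R = Rz(yaw) Ry(pitch) Rx(roll)).
In Python, from workcell import env gives the robot as it stands.
- The arm moves only by the shell command python3 -m jog 'ROWS' [FORCE]. ROWS is a JSON object of lists of equal length, an entry for each row: "jaw": the finger opening in mm, from 0 to 91.2; "slide": the shift along the tool's x, y, z in units of 30 mm (1.0 is 30 mm), a list of three; "spin": the turn about the tool's z in units of 8 degrees (1.0 is 8 degrees). In form: {"jaw": [jaw, ...], "slide": [[dx, dy, dz], ...], "spin": [spin, ...]}. A call has 1 to 10 rows; each row shifts and turns the commanded pose from where the row before left it, along the tool's axes as they then stand; what a row does not reach is not made up. A row lasts 1/10 s, in which the tool goes at most 50 mm and 8.59 degrees, less where a joint would pass 70% of its speed; a pose out of reach is approached as far as the arm can. A call is refused whole if a number of a shift passes 1 or a number of a turn 1, either way. A call with a gripper value outside its range is refused whole. The fingers move at their own pace and stop on an object; FORCE is the grip in N (left out, the last holds). Time passes only in rows, so rows that do not move let the fingers close. It gives the time, the measured TCP pose, the force, the opening and the grip force at its end, in the units of the state.
- env.state(): the state, without advancing time (a new reading comes with each control period).
- env.grab_frame(name): name is "side" or "top" or "wrist"; returns the picture (420x560x3 uint8, red, green, blue); there is no depth.
- env.camera_model(name): a dict with "fx", "fy", "cx", "cy" (pixels), "D" ([k1, k2, p1, p2, k3] as OpenCV has them; the pictures are not rectified), "camera_from_world" (4x4, takes a point from world to camera coordinates). Camera axes: x right, y up, looking along -z (the intrinsics and any distortion apply to the point x, -y, -z); pixel columns grow to the right and rows downward; lengths in mm; the calibration is good to about 2 mm. A picture is of the moment at which its call begins: read the wrist's pose just before it. camera_model takes no time and is no camera call; for the wrist camera it gives the pose at the moment of the call.
- env.job_done(): hands the job in; it is judged then, once.
The state is a dict: "time_s": time; "qpos": joint angles; "qvel": joint speeds; "effort": joint torques, N m; "ee_pos": TCP position; "ee_rot": TCP orientation; "force": force on the tool from outside, world axes, zero at the start; "torque": the same for the moment, N m; "gripper_width": finger opening in mm; "gripper_force": force on a finger pad.
Only numpy, scipy, OpenCV 4.12 (cv2) and the standard library are available. Lean on these libraries where they do the work, as an engineer would, in place of code of your own. Each camera call takes 0.05 s, during which the arm holds its last target. There are 200 camera calls.

## Task

Get the counter's tag press ready and strike one tag: first roll its rubber number drum with a fingertip, drawing the top of the drum towards the brass side, until the flats on its end collars drop home against the brass walls of the V. Then take the wooden-handled stamp from its ink tin, press it squarely on the sprung platen until the platen bottoms out level, and stand the stamp upright back on the middle of its tin. Leave the drum home, and leave the other things on the counter where they are.

Things in the scene. Friction and masses are not known exactly. Their poses are not given: they have to be found in the camera images.
- tag_press: The tag press, fixed: grey base plate 124 mm (x) by 244 mm (y), 12 mm thick; origin at the centre of its underside, z up; at yaw 0 its x points away from the robot, yaw within 0.3 rad. Cradle with drum on its +y half (centre y = +62 mm), sprung platen on its -y half (centre y = -62 mm). Directions x, y named for drum, cradle and platen are the press's.
- drum: Number drum lying along y in a 90-degree V of two cheeks. Origin mid-axis, y along the axis, z out of its flats. Black rubber sleeve 54 mm diameter, 56 mm long, grey lines and one yellow (at +z); a steel collar at each end, 44 mm diameter with a 6 mm deep flat, painted yellow. 0.4 kg. It is held in windows: turns freely, shifts and rises a few mm, cannot be lifted out.
- v_top (a point): Top of the rubber sleeve, mid-length, while the flats are clear of the walls: 84 mm above the counter at rest, 27 mm above the drum's axis. Part of the cradle. Draw a closed fingertip along the sleeve here, to -x, pressing 3 to 6 N (rubber friction about 0.6, the V is slippery), lift, go back to +x and repeat.
- flat_mid (a point): Midpoint between the two collars' flats, in their plane: 16 mm from the drum's axis along the drum's z; turns with it. The flats start facing upward to sideways, 55 to 190 degrees of roll from home, rolling with the top of the drum going to -x. At home the axis sinks 4 mm and shifts 4 mm to -x, pressure on the finger falls and a lightly pressing finger just slides.
- wall_mid (a point): Point of the cradle in the plane of the brass walls, midway between the cheeks, where flat_mid lies when the drum is home; 31 mm above the counter with the cradle at rest. The brass walls are the -x halves of the V (facing up and to +x at 45 degrees), the aluminium walls the +x halves.
- cradle (a joint): How far the cradle with the drum is pushed down on its springs: 0 at rest to 0.010 m. It begins to give at about 2 N on the drum and takes 0.8 N more per mm.
- platen_top (a point): Centre of the top face of the sprung platen, an aluminium plate 52 mm (x) by 84 mm (y) with a paper tag on it; 45 mm above the counter at rest; z is the plate's normal.
- platen (a joint): How far the platen is pushed down: 0 at rest to 0.008 m (bottomed out). It begins to give at 2 N, bottoms out at about 10 N and springs back.
- platen_rock (a joint): Rocking angle of the platen about the press's x axis, rad: 0 level, at most 0.12 either way, sprung (0.9 N m/rad). Pressing off-centre along y rocks it.
- stamp: Rubber stamp: foot 26 mm (x) by 60 mm (y), 16 mm high, with a turned brown wooden handle, round, up to 26 mm across, top 71 mm above the underside. Origin at the centre of the underside, z up along the handle. Its soft face gives 3 mm, so on the tin the origin stands 15 mm over the counter. 0.08 kg. Grip the handle about 45 mm up. Starts upright on the ink tin, at any yaw.
- ink_tin: Closed blue ink tin, fixed, flat, 73 mm (x) by 111 mm (y), 18 mm high; origin at the centre of its underside. It stands either to the right or to the left of the press.
- thread_tube: Bystander: upright tube of cream thread, 55 mm across, 146 mm high; origin at the centre of its underside.
- glue_bottle: Bystander: white glue bottle with red tip, 52 mm across, 143 mm high; origin at the centre of its underside. Stands on the other side of the press from the tin.
- spool: Bystander: green thread spool, 38 mm across, 50 mm high, upright; origin at the centre of its underside.
- tag_pack: Bystander: tied pack of tags, 49 by 93 mm, 23 mm high; origin at the centre of its underside.
- pin_tin: Bystander: round red tin, 60 mm across, 23 mm high; origin at the centre of its underside.
Mind the look-alikes: they are no part of the job. There is more than one size of the stamp; the job needs the middle-sized. What is shaped like the ink_tin but red is not meant.

How it is judged (in metres and radians):
On the way, in this order (a step that is already met when the one before it is completed fails the run):
1. The drum is rolled home: the flats of its collars lie against the brass walls (distance between flat_mid and wall_mid below 0.0025 m), for 0.3 s.
2. The stamp, standing square on it, presses the platen down until it bottoms out level, with the drum still home (distance between flat_mid and wall_mid below 0.0025 m and value of joint platen above 0.0068 m and value of joint platen_rock between -0.05 and 0.05 rad and angle between stamp's own z axis and vertical below 0.12 rad and contact force between stamp and tag_press above 3 N), for 0.2 s.
At the end, for the whole second after the job is handed in: The flats of the drum lie home against the brass walls (flat_mid within 2.5 mm of wall_mid), the platen has sprung back (pushed down less than 2 mm), and the stamp stands released, upright (within 0.1 rad) and at rest on the ink tin, its origin within 30 mm of the tin's centre (distance between flat_mid and wall_mid below 0.0025 m and value of joint platen below 0.002 m and horizontal distance between stamp and ink_tin below 0.03 m and angle between stamp's own z axis and vertical below 0.1 rad and height (world z) of stamp between 0.012 and 0.023 m and linear speed of stamp below 0.02 m/s); the robot touches nothing.
It fails at once if A bystander (thread tube, glue bottle, spool, tag pack or pin tin) is moved by more than 30 mm (distance of any of thread_tube, glue_bottle, spool, tag_pack, pin_tin from where it was at the start of the episode above 0.03 m).
It also fails if it takes over 72 s, if anything falls off the work surface, if the arm or the gripper's body presses on something with over 40 N, if the wrist force passes 120 N, or if a joint passes its speed limit or range.

## Working session

There is one attempt and no reset: what is moved stays moved. The work goes in short steps, Python scripts to look and compute and a shell command to move; the robot and the scene stay as the last step left them, time stands still between calls to the robot, and variables do not carry over. Pictures are saved under pics/ and viewed, at most 10 in all, crops included, and the job is handed in when it is done.

```bash
mkdir -p pics; ls
cat > h.py <<'E'
import numpy as np,cv2
from workcell import env
def snap(n,f):
    m=env.camera_model(n); im=env.grab_frame(n); cv2.imwrite(f'pics/{f}.png',cv2.cvtColor(im,cv2.COLOR_RGB2BGR)); np.save(f'pics/{f}.npy',np.array([m],dtype=object)); return im,m
def load(f): return np.load(f'pics/{f}.npy',allow_pickle=True)[0]
def ray(m,px):
    K=np.array([[m['fx'],0,m['cx']],[0,m['fy'],m['cy']],[0,0,1]],float)
    u=cv2.undistortPoints(np.array([[px]],float),K,np.array(m['D'],float))[0,0]
    T=np.array(m['camera_from_world'],float);R=T[:3,:3]
    return -R.T@T[:3,3], R.T@np.array([u[0],-u[1],-1])
def onz(m,px,z):
    o,d=ray(m,px); return o+d*(z-o[2])/d[2]
def meet(m1,p1,m2,p2):
    o1,d1=ray(m1,p1);o2,d2=ray(m2,p2)
    s=np.linalg.lstsq(np.c_[d1,-d2],o2-o1,rcond=None)[0]
    a,b=o1+s[0]*d1,o2+s[1]*d2
    return (a+b)/2,np.linalg.norm(a-b)
def proj(m,P):
    K=np.array([[m['fx'],0,m['cx']],[0,m['fy'],m['cy']],[0,0,1]],float)
    T=np.array(m['camera_from_world'],float);c=T[:3,:3]@np.array(P,float)+T[:3,3]
    return cv2.projectPoints(np.array([[c[0],-c[1],-c[2]]]),np.zeros(3),np.zeros(3),K,np.array(m['D'],float))[0].ravel()
E
python3 - <<'E'
from h import *
a,_=snap('side','s0');b,_=snap('top','t0')
print(env.state())
for n in('side','top'):
    m=env.camera_model(n);print(n,m['fx'],ray(m,(280,210)))
E
```

```text
pics
{'time_s': 0.1, 'qpos': array([ 6.41726356e+01,  1.83489576e+01,  8.96975099e+01, -1.74296491e-03,
        7.20430505e+01, -1.14511987e+00]), 'qvel': array([-0.06118342, -0.01716524, -0.16257285, -0.02597013,  0.04499727,
        0.03532374]), 'effort': array([-5.30954712e-04, -4.13329875e+01, -2.32508218e+01,  7.28493417e-02,
        4.21658345e-02, -3.94036283e-05]), 'ee_pos': array([239.9253953 , 522.07956478, 213.20743913]), 'ee_rot': array([-1.79910467e+02, -1.32108842e-04,  1.55318294e+02]), 'force': array([-0.37029711,  0.07045922, -0.76357007]), 'torque': array([ 0.0445528 , -0.03982437,  0.01853036]), 'gripper_force': 0.0, 'gripper_width': 91.37410764536646}
side 521.2542091350905 (array([ 272.6355659 , 1300.0603431 ,  778.17288956]), array([ 0.16020239, -0.85889659, -0.48670827]))
top 440.1833714589701 (array([ 404.60447157,   78.83881259, 1439.714041  ]), array([ 0.09718383,  0.01248937, -0.99524478]))
```

View pics/t0.png

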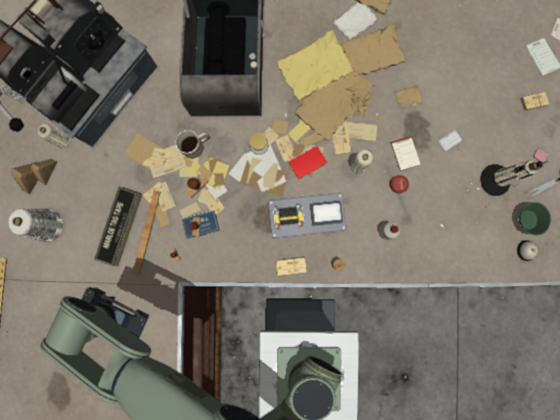

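View pics/s0.png

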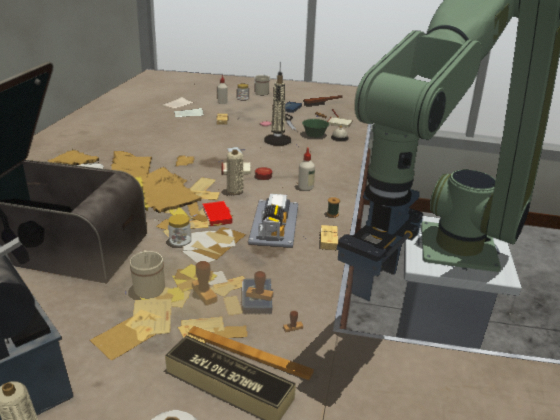

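The top view shows the press at (306,216) with its drum at (289,216) and platen at (327,212). The blue tin with the middle stamp is at (200,223). The big stamp is at (194,184) and the small one at (175,254). The side view agrees: stamp on tin at (259,285), drum at (275,210).

Run:
```python
from h import *
m=load('t0')
for n,p,z in [('press',(306.5,216),12),('tin',(200,223),18),('drum',(289,216),80),('platen',(327,212),45),('tube',(363,160),146),('glue',(392,230),140),('spool',(338,264),50),('pack',(291,266),23),('pin',(400,184),23),('big',(194,184),80),('pr1',(268,199),12),('pr2',(342,195),12),('pr3',(345,234),12),('pr4',(271,237),12)]: print(n,onz(m,p,z).round(0))
# stamp head two view
print(meet(load('t0'),(194.5,226),load('s0'),(260,274)))
w=env.camera_model('wrist');T=np.array(w['camera_from_world']);
print(w['fx'],ray(w,(280,210)),env.state()['ee_pos'])
```

```text
press [525.  10.  12.]
tin [499. 357.  18.]
drum [519.  68.  80.]
platen [536. -53.  45.]
tube [ 684. -153.  146.]
glue [ 474. -239.  140.]
spool [371. -88.  50.]
pack [363.  60.  23.]
pin [ 632. -296.   23.]
big [617. 367.  80.]
pr1 [580. 136.  12.]
pr2 [ 595. -106.   12.]
pr3 [ 467. -115.   12.]
pr4 [456. 125.  12.]
(array([486.82968265, 362.87543035,  74.64008093]), np.float64(2.4019104693877673))
372.1867525490482 (array([177.78072606, 551.07992575, 384.07520152]), array([ 0.23573026, -0.10300618, -0.96642201])) [239.9253953  522.07956478 213.20743913]
```

```bash
python3 -m jog '{"jaw":[91,91,91,91,91,91,91,91,91],"slide":[[0,0,0],[0,0,0],[0,0,0],[0,0,0],[0,0,0],[0,0,0],[0,0,0],[0,0,0],[0,0,0]],"spin":[0.96,0.96,0.96,0.96,0.96,0.96,0.96,0.96,0]}'
python3 -m jog '{"jaw":[91,91,91,91,91,91,91,91,91,91],"slide":[[-0.73,0.98,0],[-0.73,0.98,0],[-0.73,0.98,0],[-0.73,0.98,0],[-0.73,0.98,0],[-0.73,0.98,0],[-0.73,0.98,0],[-0.73,0.98,0],[0,0,0],[0,0,0]],"spin":[0,0,0,0,0,0,0,0,0,0]}'
python3 -c "
from h import *
print(env.state()['ee_pos'],env.state()['ee_rot'])
snap('wrist','w1')"
```

```text
time_s: 1.0
ee_pos: [240.0, 522.2, 213.5]
ee_rot: [-180.0, 0.0, 93.9]
force: [-0.4, 0.0, 0.5]
gripper_width: 91.0
gripper_force: 0.0
time_s: 2.0
ee_pos: [486.8, 363.1, 213.4]
ee_rot: [-179.9, 0.0, 93.9]
force: [-0.6, 0.7, 0.2]
gripper_width: 91.1
gripper_force: 0.0
[486.75741279 363.08821692 213.44115623] [-1.79925287e+02  2.93370314e-03  9.38989516e+01]
```

View pics/w1.png

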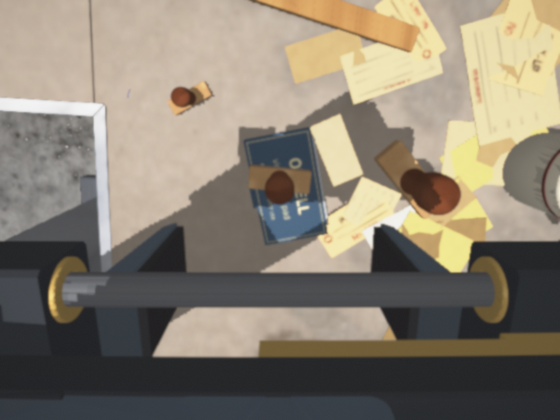

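The wrist view (up is +y, right is +x) shows the stamp head at (279,187). Its foot runs from about (250,178) to (311,182), along image x. The tin corners are at (246,140), (309,129), (327,233) and (264,244).

```bash
python3 -m jog '{"jaw":[91,91,91,91,91],"slide":[[-0.9,0,0],[-0.9,0,0],[-0.9,0,0],[0,0,0],[0,0,0]],"spin":[0,0,0,0,0]}' 
python3 -c "
from h import *
snap('wrist','w2')"
python3 -m jog '{"jaw":[0,0,0,0,0,0,0,0,0,0],"slide":[[-0.9,0.05,0],[-0.9,0.05,0],[-0.9,0.05,0],[-0.9,0.05,0],[-0.9,0.05,0],[-0.9,0.05,0],[-0.9,0.05,0],[-0.9,0.05,0],[0,0,0],[0,0,0]],"spin":[0,0,0,0,0,0,0,0,0,0]}'
python3 -c "
from h import *
snap('wrist','w3')"
python3 -m jog '{"jaw":[0,0,0,0,0],"slide":[[-0.9,0,0],[-0.9,0,0],[-0.9,0,0],[0,0,0],[0,0,0]],"spin":[0,0,0,0,0]}' 
python3 -c "
from h import *
snap('wrist','w4')
a,b=cv2.imread('pics/w3.png'),cv2.imread('pics/w4.png')
cv2.imwrite('pics/w34.png',np.vstack([a[:300],b[:300]]))"
```

```text
time_s: 2.55
ee_pos: [491.4, 283.6, 214.3]
ee_rot: [180.0, -0.1, 93.9]
force: [0.4, 0.8, 0.1]
gripper_width: 91.2
gripper_force: 0.0
time_s: 3.6
ee_pos: [518.9, 69.1, 213.9]
ee_rot: [180.0, -0.1, 93.9]
force: [0.2, 1.1, -0.6]
gripper_width: 13.5
gripper_force: 0.0
time_s: 4.15
ee_pos: [524.3, -11.6, 213.9]
ee_rot: [-180.0, -0.1, 93.9]
force: [-0.7, -0.4, -0.4]
gripper_width: 0.6
gripper_force: 0.0
```

View pics/w34.png

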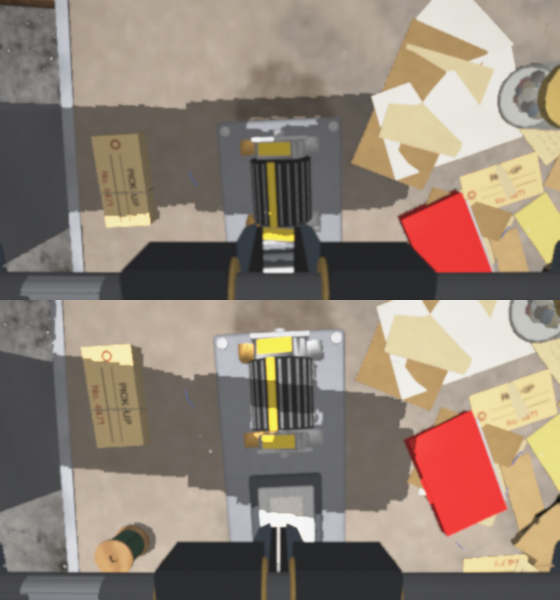

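The upper crop (w3) shows the drum sleeve at columns 251–311, rows 157–226, and the base bolts at (224,131) and (334,127). In the lower crop (w4) the sleeve is at columns 252–315, rows 58–130. Its yellow line is at column 272, left of centre, so the flats face up with a slight tilt towards -x. The base bolts there are at (222,42) and (336,38).

```bash
cat > m1.py <<'E'
from h import *
def cont(f,fn,roi):
    im=cv2.imread(f'pics/{f}.png').astype(int); x0,y0,x1,y1=roi
    mk=np.zeros(im.shape[:2],np.uint8); mk[y0:y1,x0:x1]=fn(im[...,2],im[...,1],im[...,0])[y0:y1,x0:x1]*255
    mk=cv2.morphologyEx(mk,cv2.MORPH_CLOSE,np.ones((3,3)))
    cs=cv2.findContours(mk,0,2)[0]; return max(cs,key=cv2.contourArea)
yel=lambda r,g,b:(r>140)&(g>100)&(b<90)
m1,m2,m3,m4=[load(f'w{i}') for i in(1,2,3,4)]
# yellow line
for f,roi in(('w3',(250,160,312,224)),('w4',(250,62,312,126))):
    c=cont(f,yel,roi);print(f,'line',cv2.minAreaRect(c),cv2.boundingRect(c))
dark=lambda r,g,b:(r<75)&(g<75)&(b<80)
# bolts
for a,b in(((224,131),(222,42)),((334,127),(336,38))): print('bolt',onz(m3,a,12).round(1),onz(m4,b,12).round(1),meet(m3,a,m4,b))
# tin
blue=lambda r,g,b:(b>r+12)&(b>g)&(r<95)
w=[]
for f,m,roi in(('w1',m1,(235,120,340,250)),('w2',m2,(225,0,340,160))):
    c=cont(f,blue,roi);h=cv2.convexHull(c);R=cv2.minAreaRect(h);print(f,'tin',R)
    P=np.array([onz(m,p,18)[:2] for p in cv2.boxPoints(R)]);print(P.round(1).tolist(),P.mean(0).round(1))
    br=lambda r,g,b:(r>g*1.45)&(r>35)&(r<170)
    c=cont(f,br,(250,0 if f=='w2' else 150,325,215));print('stamp',cv2.minAreaRect(c),cv2.boundingRect(c))
s=[cv2.imread(f'pics/{f}.png')[y:y+150,215:355] for f,y in(('w1',115),('w2',0))]
s+=[cv2.imread(f'pics/{f}.png')[y:y+150,215:355] for f,y in(('w3',100),('w4',15))]
cv2.imwrite('pics/z.png',cv2.resize(np.vstack([np.hstack(s[:2]),np.hstack(s[2:])]),None,fx=2.0,fy=2.0,interpolation=cv2.INTER_CUBIC))
E
python3 m1.py
```

```text
w3 line ((271.5525817871094, 193.4986114501953), (59.163726806640625, 6.182070255279541), 88.49256896972656) (268, 164, 8, 60)
w4 line ((271.3740539550781, 93.4813003540039), (63.520652770996094, 9.687898635864258), 87.1375961303711) (265, 62, 13, 64)
bolt [463.1 116.2  12. ] [463.7 117.3  12. ] (array([464.09873402, 116.49979936,  16.99061533]), np.float64(0.6901398600757009))
bolt [570.7 127.4  12. ] [569.6 128.1  12. ] (array([569.69772334, 127.47299402,  15.38566593]), np.float64(1.0452617916510394))
w1 tin ((289.441162109375, 209.7647247314453), (56.995872497558594, 66.93983459472656), 75.96376037597656)
[[459.7, 353.6], [523.3, 374.5], [542.9, 318.0], [477.0, 295.7]] [500.7 335.4]
stamp ((279.0, 187.0), (30.0, 26.0), 90.0) (266, 172, 27, 31)
w2 tin ((291.72100830078125, 128.9102783203125), (61.84054946899414, 59.54842758178711), 79.2156982421875)
[[466.6, 358.3], [521.3, 372.4], [537.9, 316.0], [481.2, 301.0]] [501.8 336.9]
stamp ((280.5, 91.5), (29.0, 29.0), 90.0) (266, 77, 30, 30)
```

View pics/z.png

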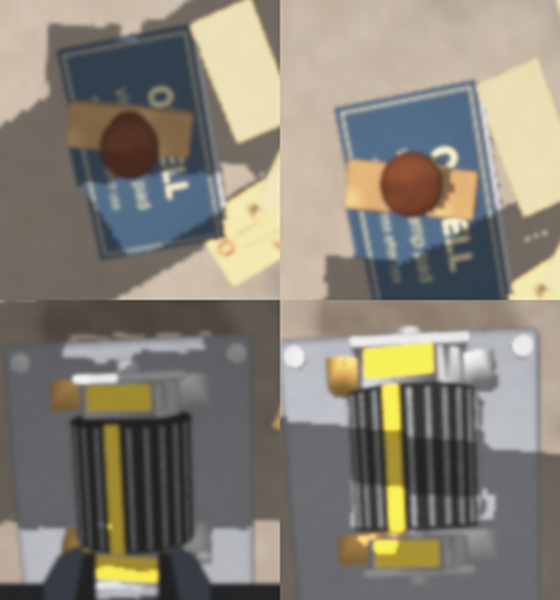

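```bash
cat > m2.py <<'E'
from h import *
m1,m2,m3,m4=[load(f'w{i}') for i in(1,2,3,4)]
P=lambda *a:print(*[x.round(1).tolist() if isinstance(x,np.ndarray) else x for x in a])
# tin
for a,b in(((245.5,139),(242.5,53.5)),((309,128.5),(312,40.5))): P('tin top corner meet',*meet(m1,a,m2,b))
T=np.array([onz(m1,p,18)[:2] for p in((245.5,139),(309,128.5),(326,231.5),(266.5,244.5))]);P(T,T.mean(0))
d=T[1]+T[2]-T[0]-T[3];P('tin yaw',np.degrees(np.arctan2(d[1],d[0])))
F1=[(250,165),(311,170),(310,192.5),(249,188)];F2=[(248,79),(313.5,85),(311,109.5),(247.5,103.5)]
F=np.array([meet(m1,a,m2,b)[0] for a,b in zip(F1,F2)]);P('foot top',F,F.mean(0))
G=np.array([onz(m2,b,31)[:2] for b in F2]);P(G,G.mean(0));d=G[1]+G[2]-G[0]-G[3];P('foot long axis ang',np.degrees(np.arctan2(d[1],d[0])))
P('head',*meet(m1,(279,187),m2,(280.5,91.5)))
# drum
for z in(57,62): 
  S=np.array([onz(m4,p,z)[:2] for p in((249.5,60),(312.5,59),(313,127.5),(251,129))]);P('sleeve',z,S,S.mean(0))
a,b=onz(m4,(269,62),82),onz(m4,(274,126),82);P('line',a,b,'yaw',np.degrees(np.arctan2(-(a-b)[0],(a-b)[1])))
P('line meet',*meet(m3,(271.5,164),m4,(269.5,66)))
# platen bottom? use top cam
t=load('t0');c=[(268,199),(342,195),(345,234),(271,237)]
C=np.array([onz(t,p,12)[:2] for p in c]);v=C[0]+C[3]-C[1]-C[2];P('press',C.mean(0),np.degrees(np.arctan2(-v[0],v[1])))
E
python3 m2.py
```

```text
tin top corner meet [451.3, 403.6, 12.7] 1.9011678905022213
tin top corner meet [513.7, 418.3, 18.8] 0.6930641563966808
[[452.7, 404.1], [513.4, 418.3], [540.2, 315.5], [479.7, 297.0]] [496.5, 358.7]
tin yaw 15.064872320717173
foot top [[458.3, 380.1, 25.5], [518.5, 379.0, 23.9], [518.7, 356.9, 25.4], [459.0, 358.1, 29.4]] [488.6, 368.5, 26.0]
[[458.2, 379.6], [517.9, 378.5], [517.6, 356.8], [458.8, 358.1]] [488.1, 368.3]
foot long axis ang -1.1630376032047391
head [488.0, 368.9, 67.8] 0.5179944279087987
sleeve 57 [[493.8, 97.6], [545.9, 101.9], [551.3, 46.4], [498.0, 41.4]] [522.2, 71.8]
sleeve 62 [[494.2, 97.0], [545.5, 101.3], [550.8, 46.5], [498.3, 41.7]] [522.2, 71.6]
line [510.8, 94.1, 82.0] [517.8, 46.2, 82.0] yaw 8.320066205844448
line meet [511.5, 93.5, 61.5] 1.4419161604324169
press [524.5, 10.1] 3.136723596941386
```

```bash
python3 -m jog '{"jaw":[0,0,0,0,0,0,0,0,0,0],"slide":[[0,0,0],[0.9,0.18,0],[0.93,0.18,0],[0.94,0.17,0],[0,0,0.9],[0,0,0.9],[0,0,0.9],[0,0,0.9],[0,0,0],[0,0,0]],"spin":[-0.14,0,0,0,0,0,0,0,0,0]}'
```

```text
time_s: 5.2
ee_pos: [532.9, 72.2, 106.3]
ee_rot: [-180.0, -0.0, 95.1]
force: [0.8, 0.7, 1.3]
gripper_width: 0.6
gripper_force: 0.0
```

```bash
python3 -m jog '{"jaw":[0,0,0,0,0],"slide":[[0,0,0.4],[0,0,0.2],[0,0,0.1],[0,0,0.07],[0,0,0]],"spin":[0,0,0,0,0]}'; python3 -m jog '{"jaw":[0,0],"slide":[[0,0,0.08],[0,0,0]],"spin":[0,0]}'; python3 -m jog '{"jaw":[0,0],"slide":[[0,0,0.05],[0,0,0]],"spin":[0,0]}'
```

```text
time_s: 5.7
ee_pos: [532.8, 71.4, 83.1]
ee_rot: [180.0, -0.0, 95.0]
force: [-1.9, -0.5, 2.2]
gripper_width: 0.4
gripper_force: 1.0
time_s: 5.9
ee_pos: [533.0, 71.4, 80.8]
ee_rot: [180.0, -0.0, 95.0]
force: [-0.9, 0.4, 3.9]
gripper_width: 0.5
gripper_force: 1.9
time_s: 6.1
ee_pos: [533.1, 71.4, 79.2]
ee_rot: [180.0, -0.0, 95.0]
force: [-0.7, -0.8, 4.8]
gripper_width: 0.8
gripper_force: 2.5
```

```bash
python3 -m jog '{"jaw":[0,0,0,0,0,0,0],"slide":[[0,-0.13,0],[0,-0.13,0],[0,-0.13,0],[0,-0.13,0],[0,-0.13,0],[0,-0.13,0],[0,0,0]],"spin":[0,0,0,0,0,0,0]}'; python3 -c "
from h import *
snap('wrist','w5')
snap('side','s5')"
python3 -m jog '{"jaw":[0,0,0,0,0,0],"slide":[[0,0,-0.5],[0,0.4,0],[0,0.4,0],[0,0,0.45],[0,0,0.05],[0,0,0]],"spin":[0,0,0,0,0,0]}'; python3 -c "
from h import *
snap('wrist','w6')
a=[cv2.resize(cv2.imread(f'pics/{f}.png')[60:260,180:380],(400,400)) for f in('w5','w6')]
cv2.imwrite('pics/z2.png',np.hstack(a))"
```

```text
time_s: 6.8
ee_pos: [510.6, 69.3, 79.7]
ee_rot: [179.8, 0.0, 95.0]
force: [1.5, -0.4, 3.8]
gripper_width: 0.5
gripper_force: 2.3
time_s: 7.5
ee_pos: [535.6, 71.7, 79.1]
ee_rot: [179.8, -0.0, 95.0]
force: [4.3, 0.7, 5.1]
gripper_width: 0.1
gripper_force: 2.8
```

View pics/z2.png

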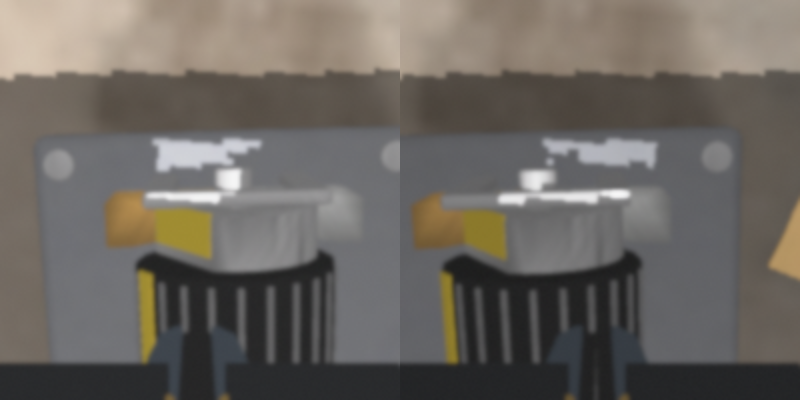

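Both crops show the flats and the yellow line now turned well towards -x, roughly 60° from up. The roll is working.

```bash
python3 -m jog '{"jaw":[0,0,0,0,0,0,0],"slide":[[0,-0.14,0],[0,-0.14,0],[0,-0.14,0],[0,-0.14,0],[0,-0.14,0],[0,-0.14,0],[0,0,0]],"spin":[0,0,0,0,0,0,0]}'; python3 -m jog '{"jaw":[0,0,0,0,0,0,0],"slide":[[0,0,-0.5],[0,0,-0.1],[0,0.42,0],[0,0.42,0],[0,0,0.55],[0,0,0.05],[0,0,0]],"spin":[0,0,0,0,0,0,0]}'; python3 -m jog '{"jaw":[0,0,0,0],"slide":[[0,-0.14,0],[0,-0.14,0],[0,-0.14,0],[0,0,0]],"spin":[0,0,0,0]}'
```

```text
time_s: 8.25
ee_pos: [505.8, 68.6, 78.5]
ee_rot: [-179.7, 0.0, 95.0]
force: [-2.0, -3.8, 3.9]
gripper_width: 0.7
gripper_force: 2.2
time_s: 8.95
ee_pos: [533.9, 71.6, 78.4]
ee_rot: [-179.9, -0.0, 95.0]
force: [-0.1, -0.2, 0.5]
gripper_width: 0.3
gripper_force: 0.0
time_s: 9.35
ee_pos: [520.0, 70.3, 79.5]
ee_rot: [-180.0, -0.0, 95.0]
force: [0.4, -0.5, 2.8]
gripper_width: 0.6
gripper_force: 1.2
```

```bash
python3 -m jog '{"jaw":[0,0,0,0,0],"slide":[[0,-0.14,0],[0,-0.14,0],[0,-0.14,0],[0,-0.1,0],[0,0,0]],"spin":[0,0,0,0,0]}'; python3 -m jog '{"jaw":[0,0,0,0,0,0,0,0],"slide":[[0,0,-0.6],[0,0,-0.9],[0,0,-0.9],[-0.9,0,-0.9],[-0.9,0,-0.9],[-0.9,0,0],[0,0,0],[0,0,0]],"spin":[0,0,0,0,0,0,0,0]}'; python3 -c "
from h import *
snap('wrist','w7');snap('side','s7')
a=[cv2.resize(cv2.imread('pics/w7.png')[0:300,130:430],(400,400)),cv2.resize(cv2.imread('pics/s7.png')[180:260,230:310],(400,400))]
cv2.imwrite('pics/z3.png',np.hstack(a))"
```

```text
time_s: 9.85
ee_pos: [503.9, 68.9, 78.7]
ee_rot: [-179.9, -0.0, 95.0]
force: [-1.7, 0.1, 0.8]
gripper_width: 0.1
gripper_force: 1.1
time_s: 10.65
ee_pos: [511.4, -11.7, 204.1]
ee_rot: [-179.9, -0.1, 94.9]
force: [-0.6, 1.1, -0.1]
gripper_width: 0.3
gripper_force: 0.0
```

View pics/z3.png

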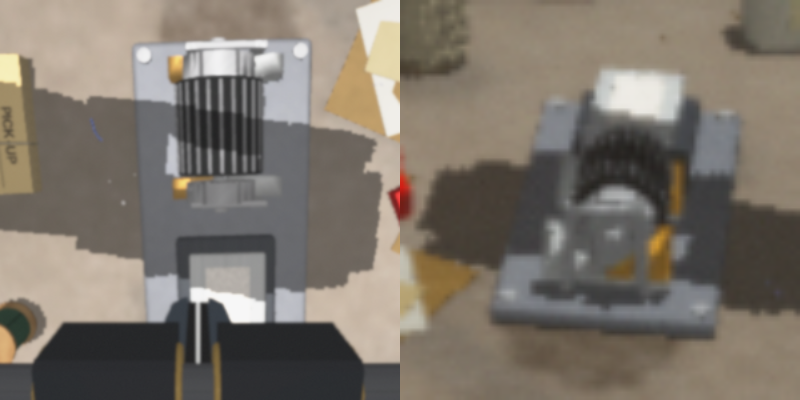

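The left crop shows the drum with no yellow on top and the sleeve shifted towards the brass side. The right crop shows yellow at the lower -x end, (620,265), next to the brass wall. The finger force also dropped. Next I'll check the shift in numbers and measure the platen.

Run:
```python
from h import *
m=load('w7');q=lambda p:(p[0]*.75+130,p[1]*.75)
S=np.array([onz(m,q(p),54)[:2] for p in((177,78),(264,77),(264,172),(177,176))]);print('sleeve',S.round(1).tolist(),S.mean(0))
B=[onz(m,q(p),13)[:2] for p in((145,54),(301,50))];print('bolts',B, np.degrees(np.arctan2(*(B[1]-B[0])[::-1])))
m4=load('w4');print('bolts w4',[onz(m4,p,13)[:2] for p in((222,42),(336,38))])
# plate edges
for a,b in(((135,48),(147,318)),((311,45),(303,318))):
    A,C=onz(m,q(a),12),onz(m,q(b),12);v=A-C;print('edge',A[:2],C[:2],np.degrees(np.arctan2(-v[0],v[1])))
# platen frame/white
for p in((189,252),(267,250)): print('platen +y corner',onz(m,q(p),45))
for p in((192,320),(267,320)): print('side',onz(m,q(p),45))
```

```text
sleeve [[489.8, 98.1], [542.5, 103.2], [549.2, 46.7], [494.3, 39.5]] [518.96530941  71.86837508]
bolts [array([464.79674918, 116.86193245]), array([570.14669281, 128.56280029])] 6.337676722040783
bolts w4 [array([463.83979224, 117.1539746 ]), array([569.48703875, 127.86985171])]
edge [457.65523975 120.28056902] [477.79846723 -72.29523535] 5.97136426908405
edge [576.68153928 132.52802317] [597.81887107 -61.8624918 ] 6.205757348647925
platen +y corner [505.94756835 -10.89075634  45.        ]
platen +y corner [558.48938189  -4.93583916  45.        ]
side [512.02767319 -59.253216    45.        ]
side [564.51518543 -54.69315589  45.        ]
```

The drum is home: the axis shifted about 4 mm to -x. I'll take one look at the platen before fetching the stamp.

```bash
python3 -m jog '{"jaw":[0,0,0,0,0,0],"slide":[[-0.9,0.4,0],[-0.9,0.4,0],[-0.9,0,0],[-0.5,0,0],[0,0,0],[0,0,0]],"spin":[0,0,0,0,0,0]}'; python3 -c "
from h import *
snap('wrist','w8')
cv2.imwrite('pics/z4.png',cv2.resize(cv2.imread('pics/w8.png')[0:240,180:380],(500,600),interpolation=cv2.INTER_CUBIC))"
```

```text
time_s: 11.35
ee_pos: [544.2, -104.2, 204.6]
ee_rot: [-180.0, -0.1, 95.0]
force: [0.3, -0.1, 0.5]
gripper_width: 0.3
gripper_force: 0.0
```

View pics/z4.png

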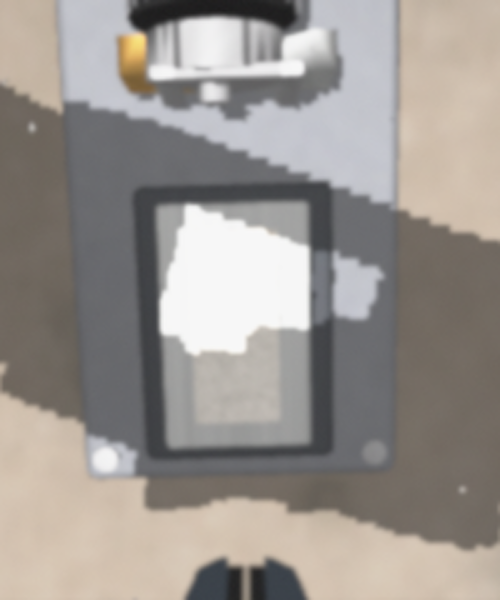

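The crop shows the whole platen inside its dark frame, with corners at crop pixels (154,204), (309,201), (312,445) and (165,450). The base bolts are at (105,460) and (375,453).

Run:
```python
from h import *
m=load('w8');m7=load('w7');q=lambda p:(p[0]/2.5+180,p[1]/2.5)
P=np.array([onz(m,q(p),45)[:2] for p in((154,204),(309,201),(312,445),(165,450))]);print(P.round(1).tolist(),P.mean(0))
v=P[0]+P[1]-P[2]-P[3];print('yaw',np.degrees(np.arctan2(-v[0],v[1])))
for a,b in(((154,204),(189,252)),((309,201),(267,250))): print(meet(m,q(a),m7,(b[0]*.75+130,b[1]*.75)))
B=np.array([onz(m,q(p),13)[:2] for p in((105,460),(375,453))]);print('bolts',B)
b7=np.array([[464.8,116.9],[570.1,128.6]]);print('press centre',(B.mean(0)+b7.mean(0))/2)
v=b7.mean(0)-B.mean(0);y=np.degrees(np.arctan2(-v[0],v[1]));print('press yaw',y);u=v/np.linalg.norm(v);print('platen est',(B.mean(0)+b7.mean(0))/2-62*u)
```

```text
[[505.8, -13.1], [558.0, -7.6], [567.7, -90.8], [515.2, -97.2]] [536.69127302 -52.17140635]
yaw 6.521482788916493
(array([505.50940752, -12.50212222,  37.95128555]), np.float64(0.8976251996890234))
(array([559.12078671,  -6.6779319 ,  36.90760892]), np.float64(1.3440429017672884))
bolts [[ 489.43601204 -109.26759295]
 [ 595.67287696  -97.11171606]]
press centre [530.00222225   9.78017275]
press yaw 6.34020137636078
platen est [536.84898723 -51.84061765]
```

```bash
python3 -m jog '{"jaw":[50,50,50,50,50,50,50,50,50,50],"slide":[[0.99,-0.03,0],[0.99,-0.03,0],[0.99,-0.03,0],[0.99,-0.03,0],[0.99,-0.03,0],[0.99,-0.03,0],[0.99,-0.03,0],[0.99,-0.03,0],[0.99,-0.03,0],[0.99,-0.03,0]],"spin":[0,0,0,0,0,0,0,0,0,0]}' 40
python3 -m jog '{"jaw":[50,50,50,50,50,50,50,50],"slide":[[0.99,-0.03,0],[0.99,-0.03,0],[0.99,-0.03,0],[0.99,-0.03,0],[0.99,-0.03,0],[0.99,-0.03,0],[0,0,0],[0,0,0]],"spin":[0,0,0,0,0,0,0,0]}'
python3 -m jog '{"jaw":[50,50,50,50,50,50,50,50,50,50],"slide":[[0,0,0],[0,0,0],[0,0,0],[0,0,0],[0,0,0.9],[0,0,0.9],[0,0,0.6],[0,0,0.6],[0,0,0],[0,0,0]],"spin":[-0.86,-0.86,-0.86,-0.86,-0.86,-0.86,-0.86,-0.86,0,0]}'
```

```text
time_s: 12.4
ee_pos: [508.5, 192.2, 205.2]
ee_rot: [-180.0, -0.0, 95.1]
force: [-0.0, -0.7, -0.4]
gripper_width: 50.0
gripper_force: 0.0
time_s: 13.2
ee_pos: [487.6, 367.7, 204.8]
ee_rot: [-180.0, 0.0, 95.1]
force: [-0.0, 0.4, -0.9]
gripper_width: 49.9
gripper_force: 0.0
time_s: 14.2
ee_pos: [488.9, 366.4, 115.4]
ee_rot: [-180.0, 0.0, 149.9]
force: [0.9, 0.5, 0.6]
gripper_width: 50.0
gripper_force: 0.0
```

```bash
python3 -m jog '{"jaw":[50,50,50,50,50],"slide":[[0.05,0.05,0],[0,0,0.8],[0,0,0.8],[0,0,0.5],[0,0,0.36]],"spin":[0,0,0,0,0]}'
python3 -m jog '{"jaw":[50,5,5,5,5,5],"slide":[[0,0,0],[0,0,0],[0,0,0],[0,0,0],[0,0,0],[0,0,0]],"spin":[0,0,0,0,0,0]}' 40
```

```text
time_s: 14.7
ee_pos: [488.5, 369.2, 41.2]
ee_rot: [180.0, 0.0, 150.0]
force: [-0.6, -0.3, -0.4]
gripper_width: 50.1
gripper_force: 0.0
time_s: 15.3
ee_pos: [488.6, 369.2, 41.9]
ee_rot: [179.9, 0.0, 150.0]
force: [1.0, -0.4, 3.4]
gripper_width: 23.5
gripper_force: 40.0
```

```bash
python3 -m jog '{"jaw":[5,5,5,5,5,5],"slide":[[0,0,-0.3],[0,0,-0.8],[0,0,-0.9],[0,0,-0.9],[0,0,-0.6],[0,0,0]],"spin":[0,0,0,0,0,0]}'
python3 -c "
from h import *
print(env.state()['ee_pos'])
snap('wrist','w9');snap('side','s9')
a=[cv2.resize(cv2.imread('pics/w9.png')[100:300,180:380],(400,400)),cv2.resize(cv2.imread('pics/s9.png')[190:330,190:330],(400,400))]
cv2.imwrite('pics/z5.png',np.hstack(a))"
```

```text
time_s: 15.9
ee_pos: [489.8, 370.1, 149.5]
ee_rot: [179.7, 0.1, 150.0]
force: [-0.2, 0.4, -0.8]
gripper_width: 23.8
gripper_force: 40.0
[489.77893978 370.08342342 149.50570578]
```

View pics/z5.png

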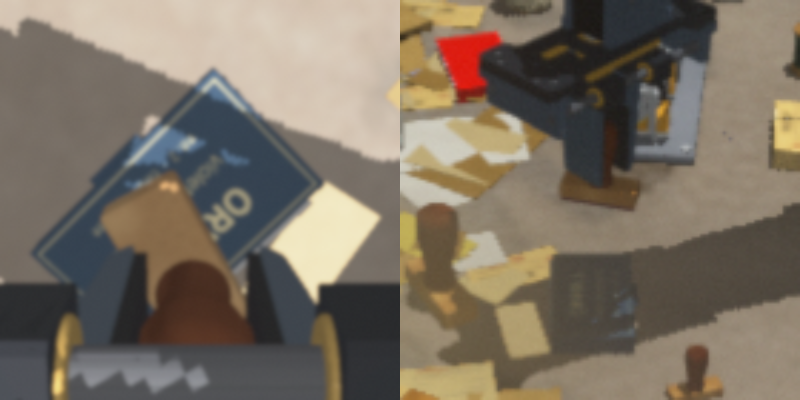

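Left crop: the stamp is held by its handle, with the foot edge visible from (178,178) to (243,300). Right crop: it hangs upright between the fingers, clear of the tin.

Run:
```python
from h import *
m=load('w9');q=lambda p:(p[0]/2+180,p[1]/2+100)
f=lambda a,b:(onz(m,q(b),139)-onz(m,q(a),139))[:2]
v=f((178,178),(240,290));print('long',v,np.degrees(np.arctan2(v[1],v[0])))
v=f((108,240),(150,312));print('long left',v,np.degrees(np.arctan2(v[1],v[0])))
v=f((104,212),(172,178));print('short',v,np.degrees(np.arctan2(v[1],v[0])))
e=(onz(m,q((104,212)),139)+onz(m,q((178,178)),139))/2;print('end mid',e)
```

```text
long [33.52844332 -1.03749698] -1.7723827996238044
long left [22.11889716 -0.80737679] -2.090463803950607
short [ 1.0360349  19.19674505] 86.91078384073494
end mid [459.87841044 371.91901633 139.        ]
```

```bash
python3 -m jog '{"jaw":[5,5,5,5,5,5,5,5,5,5],"slide":[[0,0,0],[0,0,0],[0,0,0],[0,0,0],[0,0,0],[0,0,0],[0,0,0],[0,0,0],[0,0,0],[0,0,0]],"spin":[0.93,0.93,0.93,0.93,0.93,0.93,0.93,0.93,0.93,0.93]}'
python3 -m jog '{"jaw":[5,5,5,5,5,5,5,5,5],"slide":[[0,0,0],[0,0,0],[-0.89,0.48,0],[-0.89,0.48,0],[-0.89,0.48,0],[-0.89,0.48,0],[-0.89,0.48,0],[-0.89,0.48,0],[-0.89,0.48,0]],"spin":[0.93,0,0,0,0,0,0,0,0]}'
python3 -m jog '{"jaw":[5,5,5,5,5,5,5,5,5],"slide":[[-0.89,0.48,0],[-0.89,0.48,0],[-0.89,0.48,0],[-0.89,0.48,0],[-0.89,0.48,0],[-0.89,0.48,0],[-0.89,0.48,0],[0,0,0],[0,0,0]],"spin":[0,0,0,0,0,0,0,0,0]}'
```

```text
time_s: 17.0
ee_pos: [487.4, 368.3, 144.1]
ee_rot: [-179.9, 0.2, 75.3]
force: [0.4, -0.7, -0.8]
gripper_width: 23.4
gripper_force: 40.0
time_s: 17.9
ee_pos: [511.8, 156.6, 145.1]
ee_rot: [-179.9, 0.1, 68.4]
force: [0.7, -0.5, -0.7]
gripper_width: 23.7
gripper_force: 40.0
time_s: 18.8
ee_pos: [536.0, -53.2, 145.2]
ee_rot: [-179.9, -0.0, 68.2]
force: [0.1, 0.0, -0.5]
gripper_width: 23.1
gripper_force: 40.0
```

```bash
python3 -m jog '{"jaw":[5,5,5,5,5,5],"slide":[[0.047,0.01,0.7],[0,0,0.7],[0,0,0.5],[0,0,0.27],[0,0,0],[0,0,0]],"spin":[0,0,0,0,0,0]}'
python3 -m jog '{"jaw":[5,5,5,5],"slide":[[0,0,0.12],[0,0,0.12],[0,0,0.12],[0,0,0]],"spin":[0,0,0,0]}'
```

```text
time_s: 19.4
ee_pos: [537.8, -51.2, 81.4]
ee_rot: [180.0, -0.0, 68.3]
force: [-0.1, 0.1, -0.7]
gripper_width: 23.3
gripper_force: 40.0
time_s: 19.8
ee_pos: [537.1, -51.8, 69.8]
ee_rot: [-179.9, 0.0, 68.2]
force: [-0.3, -0.1, -1.7]
gripper_width: 23.5
gripper_force: 40.0
```

```bash
python3 -m jog '{"jaw":[5,5,5],"slide":[[0,0,0.1],[0,0,0.1],[0,0,0]],"spin":[0,0,0]}'
python3 -m jog '{"jaw":[5,5,5],"slide":[[0,0,0.08],[0,0,0],[0,0,0]],"spin":[0,0,0]}'
python3 -m jog '{"jaw":[5,5,5],"slide":[[0,0,0.06],[0,0,0],[0,0,0]],"spin":[0,0,0]}'
```

```text
time_s: 20.1
ee_pos: [537.6, -51.8, 64.5]
ee_rot: [180.0, -0.0, 68.2]
force: [-2.1, 0.5, 4.6]
gripper_width: 23.6
gripper_force: 40.0
time_s: 20.4
ee_pos: [537.6, -51.8, 62.7]
ee_rot: [180.0, -0.0, 68.2]
force: [-2.2, 0.8, 6.7]
gripper_width: 23.5
gripper_force: 40.0
time_s: 20.7
ee_pos: [537.6, -51.8, 61.1]
ee_rot: [180.0, -0.0, 68.2]
force: [-2.3, 0.7, 7.8]
gripper_width: 23.7
gripper_force: 40.0
```

```bash
python3 -m jog '{"jaw":[5,5,5],"slide":[[0,0,0.08],[0,0,0],[0,0,0]],"spin":[0,0,0]}'
python3 -m jog '{"jaw":[5,5,5],"slide":[[0,0,0.06],[0,0,0],[0,0,0]],"spin":[0,0,0]}'
python3 -c "
from h import *
print(env.state()['torque'])"
```

```text
time_s: 21.0
ee_pos: [537.8, -51.8, 60.8]
ee_rot: [179.9, -0.0, 68.2]
force: [-6.8, 0.5, 21.6]
gripper_width: 23.5
gripper_force: 40.0
time_s: 21.3
ee_pos: [537.9, -51.8, 60.6]
ee_rot: [179.9, -0.0, 68.2]
force: [-9.7, 1.1, 31.8]
gripper_width: 23.9
gripper_force: 40.0
[0.14467322 1.89909237 0.00330371]
```

```bash
python3 -c "
from h import *
snap('wrist','w10');snap('side','s10')"
python3 -m jog '{"jaw":[5,5,5,5,5,5,5],"slide":[[0,0,-0.15],[0,0,-0.3],[0,0,-0.7],[0,0,-0.9],[0,0,-0.9],[0,0,0],[0,0,0]],"spin":[0,0,0,0,0,0,0]}'
python3 -c "
from h import *
snap('wrist','w11');snap('side','s11')
a=[cv2.resize(cv2.imread(f'pics/{f}.png')[100:300,180:380],(300,300)) for f in('w10','w11')]
b=[cv2.resize(cv2.imread(f'pics/{f}.png')[140:260,220:340],(300,300)) for f in('s10','s11')]
cv2.imwrite('pics/z6.png',np.vstack([np.hstack(a),np.hstack(b)]))"
```

```text
time_s: 22.1
ee_pos: [537.4, -51.8, 144.0]
ee_rot: [180.0, -0.0, 68.2]
force: [-0.4, 0.3, -0.3]
gripper_width: 23.6
gripper_force: 40.0
```

View pics/z6.png

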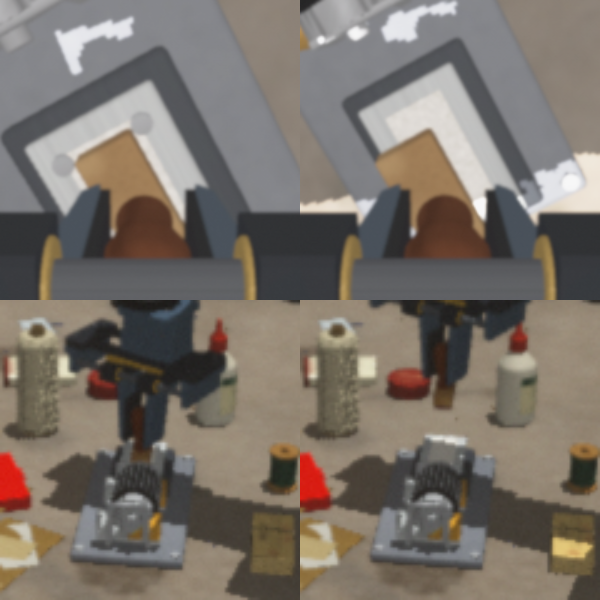

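The upper crops show the foot square on the platen, with the platen sunk in its frame while pressed. After the lift, the lower right crop shows the drum still home, the platen sprung back and the stamp upright in the fingers. Now I'll take it back to the tin.

```bash
python3 -m jog '{"jaw":[5,5,5,5,5,5,5],"slide":[[0.87,-0.453,0],[0.87,-0.453,0],[0.87,-0.453,0],[0.87,-0.453,0],[0.87,-0.453,0],[0.87,-0.453,0],[0.87,-0.453,0]],"spin":[0,0,0,0,0,0,0]}'
python3 -m jog '{"jaw":[5,5,5,5,5,5,5,5,5],"slide":[[0.87,-0.453,0],[0.87,-0.453,0],[0.87,-0.453,0],[0.87,-0.453,0],[0.87,-0.453,0],[0.87,-0.453,0],[0.87,-0.453,0],[0,0,0],[0,0,0]],"spin":[0,0,0,0,0,0,0,0,0]}'
python3 -m jog '{"jaw":[5,5,5,5,5,5],"slide":[[0,0,0.7],[0,0,0.7],[0,0,0.7],[0,0,0.6],[0,0,0.3],[0,0,0]],"spin":[0,0,0,0,0,0]}'
```

```text
time_s: 22.9
ee_pos: [515.9, 154.1, 142.6]
ee_rot: [-179.9, 0.1, 68.2]
force: [0.6, -0.1, -1.4]
gripper_width: 23.7
gripper_force: 40.0
time_s: 23.8
ee_pos: [495.6, 357.9, 142.5]
ee_rot: [-179.9, 0.2, 68.3]
force: [0.8, -0.5, -0.7]
gripper_width: 23.8
gripper_force: 40.0
time_s: 24.4
ee_pos: [495.7, 356.5, 52.7]
ee_rot: [-179.9, 0.2, 68.1]
force: [-0.0, -0.6, 0.1]
gripper_width: 23.7
gripper_force: 40.0
```

```bash
python3 -m jog '{"jaw":[5,5,5,5],"slide":[[0,0,0.12],[0,0,0.1],[0,0,0.05],[0,0,0]],"spin":[0,0,0,0]}'
python3 -m jog '{"jaw":[5,5],"slide":[[0,0,0.05],[0,0,0]],"spin":[0,0]}'
python3 -m jog '{"jaw":[5,5],"slide":[[0,0,0.04],[0,0,0]],"spin":[0,0]}'
```

```text
time_s: 24.8
ee_pos: [496.6, 358.2, 46.5]
ee_rot: [180.0, -0.0, 68.2]
force: [1.2, 0.2, -1.2]
gripper_width: 23.4
gripper_force: 40.0
time_s: 25.0
ee_pos: [496.5, 358.2, 44.8]
ee_rot: [180.0, -0.0, 68.2]
force: [-0.2, 0.5, -1.4]
gripper_width: 23.1
gripper_force: 40.0
time_s: 25.2
ee_pos: [496.5, 358.2, 43.5]
ee_rot: [-180.0, 0.0, 68.2]
force: [-0.3, 0.0, -1.2]
gripper_width: 23.7
gripper_force: 40.0
```

```bash
python3 -m jog '{"jaw":[5,5],"slide":[[0,0,0.04],[0,0,0]],"spin":[0,0]}'
python3 -m jog '{"jaw":[5,5],"slide":[[0,0,0.04],[0,0,0]],"spin":[0,0]}'
```

```text
time_s: 25.4
ee_pos: [496.4, 358.1, 42.2]
ee_rot: [-180.0, 0.0, 68.2]
force: [0.1, 0.1, -1.0]
gripper_width: 23.6
gripper_force: 40.0
time_s: 25.6
ee_pos: [496.6, 358.2, 41.9]
ee_rot: [180.0, -0.0, 68.2]
force: [-0.9, -1.0, 4.7]
gripper_width: 23.7
gripper_force: 40.0
```

```bash
python3 -m jog '{"jaw":[28,32,50,50,50],"slide":[[0,0,0],[0,0,0],[0,0,0],[0,0,0],[0,0,0]],"spin":[0,0,0,0,0]}'
python3 -m jog '{"jaw":[50,50,50,50,50,50,50,50],"slide":[[0,0,-0.4],[0,0,-0.8],[0,0,-0.9],[0,0,-0.9],[0,0,-0.9],[0,0,-0.9],[0,0,0],[0,0,0]],"spin":[0,0,0,0,0,0,0,0]}'
python3 - <<'E'
from h import *
snap('wrist','w12');snap('side','s12');snap('top','t12')
for f,roi in(('w12',(200,80,380,280)),('s12',(225,250,290,320))):
    im=cv2.imread(f'pics/{f}.png').astype(int);b,g,r=[im[...,i] for i in range(3)]
    k=((r>g*1.6)&(r>35)&(r<150)).astype(np.uint8);M=np.zeros_like(k);x0,y0,x1,y1=roi;M[y0:y1,x0:x1]=k[y0:y1,x0:x1]
    c=max(cv2.findContours(M,0,2)[0],key=cv2.contourArea);print(f,cv2.boundingRect(c),cv2.minAreaRect(c)); 
    if f=='w12': pw=np.mean(cv2.boxPoints(cv2.minAreaRect(c)),0);print('head at z70',onz(load(f),pw,70))
    print('expected foot/head', proj(load(f),(496.5,358.2,15)),proj(load(f),(496.5,358.2,86)))
# bystander change in top and side view
for a,b in(('t0','t12'),('s0','s12')):
    A,B=[cv2.imread(f'pics/{x}.png') for x in(a,b)]
    d=(cv2.absdiff(A,B).max(2)>60).astype(np.uint8)
    for n,p in(('tube',(684,-153,70)),('glue',(474,-239,70)),('spool',(371,-88,25)),('pack',(363,60,20)),('pin',(632,-296,20))):
        x,y=proj(load(a),p).astype(int);print(a,n,d[max(0,y-12):y+12,x-12:x+12].mean().round(2),end=' ')
    print()
E
```

```text
time_s: 26.1
ee_pos: [496.5, 358.2, 41.0]
ee_rot: [-180.0, 0.0, 68.2]
force: [-0.1, -0.3, 0.0]
gripper_width: 49.2
gripper_force: 0.0
time_s: 26.9
ee_pos: [496.6, 358.2, 185.9]
ee_rot: [180.0, -0.1, 68.2]
force: [0.5, -1.3, -0.7]
gripper_width: 50.0
gripper_force: 0.0
w12 (263, 183, 27, 34) ((275.2500305175781, 200.25001525878906), (31.622774124145508, 26.879358291625977), 71.56504821777344)
head at z70 [495.70686504 360.04187434  70.        ]
expected foot/head [277.20564457 188.17946386] [276.98581799 206.99342656]Traceback (most recent call last):
  File "<stdin>", line 6, in <module>
ValueError: max() iterable argument is empty
```

The stamp head is at (495.7, 360.0), which matches an upright stamp at the tin's centre (496.5, 358.7). The arm is clear, so I'm handing in.

```bash
python3 -c "
from workcell import env
print(env.job_done())"
```

```text
the job is handed in; nothing more can be done
None
```

The job is handed in after about 27 s of robot time (no verdict came back): drum home, tag struck with the platen bottomed, stamp back on the middle of its tin; the bystanders looked untouched in the last viewed picture, but my final numeric check of them stopped on an error.

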